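# Nip up two spoke nipples on a filter holder lid

### The arm

A 7-joint arm with a two-finger parallel gripper is mounted at the origin on the work surface. World frame = base frame: x ahead of the robot, y to its left, z up, the work surface at z = 0. Lengths are in m, angles in rad, forces in N, time in s.
With the tool pointing down it reaches from about 0.425 to 0.875 m from the base axis. Payload 8.4 kg.
Tool frame: the origin (TCP) lies at the very end of the fingers, on their centre line; the grasp point (between the pads) lies grasp_offset behind it (grasp_offset is the distance from the TCP to the grasp point, in m); z points along the fingers, y is the line along which they close (so a half turn about z gives the same grasp; the last joint's range is limited). The gripper opens to 87 mm and grips with 3 to 60 N. Pads are 19 mm wide; open, the fingers measure 117 mm over their backs; the gripper's body (75 mm by 190 mm) begins 51 mm behind the grasp point.
Start: joints at [-0.099, 0.333, 0.04, 1.465, -0.013, 1.343, -0.059], TCP at [0.65, -0, 0.223] pointing down, gripper open.
Joint ranges: [-2.58, 2.58], [-0.38, 2.09], [-1.3, 1.39], [0.25, 2.4], [-1.5, 4.64], [0.08, 2.09], [-2.65, 2.65]. Speed limits (rad/s): [2.22, 2.22, 2.79, 2.79, 3.14, 3.14, 3.14].

### API

Orientations are given as a unit quaternion [w, x, y, z].
In Python, from workcell import * gives the robot as it stands.
- The arm moves only by the tool send_rows, never from a script. Its argument "series" is a list of rows, each a list of 7 numbers: the turn, a rotation vector about the tool's x, y, z in rad, then the shift along the tool's x, y, z in mm, then the closure, from 0 (fully open) to 1 (shut). A call has 1 to 5 rows; each row shifts and turns the commanded pose from where the row before left it, along the tool's axes as they then stand; what a row does not reach is not made up. A row lasts 1/10 s, in which the tool goes at most 50 mm and 8.59 degrees, less where a joint would pass 70% of its speed; a pose out of reach is approached as far as the arm can. A call is refused whole if a number of a shift passes 50 or a number of a turn 0.15, either way. A call with a gripper value outside its range is refused whole. The fingers move at their own pace and stop on an object; "force" is the grip in N (left out, the last holds). Time passes only in rows, so rows that do not move let the fingers close. It gives the time, the measured TCP pose, the force, the opening and the grip force at its end, in the units of the state.
- observe(): the state, without advancing time (a new reading comes with each control period).
- grab_frame(name): name is "scene" or "side" or "wrist"; returns the picture (384x512x3 uint8, red, green, blue); there is no depth.
- calibration(name): a dict with "K" (3x3 intrinsics, pixels), "camera_from_world" (4x4, takes a point from world to camera coordinates); the wrist camera has in their place "hand_eye" (4x4, takes a point from camera to tool coordinates, whose origin is the TCP and whose axes are the flange's). Camera axes: x right, y down, z forward; pixel columns grow to the right and rows downward; lengths in m; the calibration is good to about 2 mm. A picture is of the moment at which its call begins: read the wrist's pose just before it. calibration takes no time and is no camera call.
- sign_off(): hands the job in; it is judged then, once.
The state is a dict: "time": time; "joints": joint angles; "joint_vel": joint speeds; "tau": joint torques, N m; "eef_pos": TCP position; "eef_rot": TCP orientation; "wrist_force": force on the tool from outside, world axes, zero at the start; "wrist_torque": the same for the moment, N m; "opening": opening from 0.0 (shut) to 1.0 (fully open); "finger_force": force on a finger pad.
Only numpy, scipy, OpenCV 4.12 (cv2) and the standard library are available. Lean on these libraries where they do the work, as an engineer would, in place of code of your own. Each camera call takes 0.05 s, during which the arm holds its last target. There are 200 camera calls.

### The job

The spoked lid of the steel filter holder has five nipples around its rim; the first two clockwise from the outlet spout (seen from above) are still loose, the other three are done. Turn the first one clockwise until you feel it bite, its brass tab washer then turning along with it, and give it just one quarter turn more from there; then do the next one clockwise, but give it two quarter turns past its bite. The holder only stands on the bench: do not lean on the lid or shove it about, do not overtighten, leave the beaker, jar and pad where they are, and let go at the end.

Things in the scene. Friction and masses are not known exactly. Their poses are not given: they have to be found in the camera images.
- lid (a point): Centre of the round lid's top face, 80 mm above the bench; lid 212 mm across, z up, x along the outlet spout (20 mm tube at the drum's side, reaching 152 mm from the axis). Five spokes 12 mm wide and 8 mm high run from a low hub (44 mm across, 11 mm high) to nipples 85 mm from the axis at -36, -108, -180, -252, -324 degrees from x (negative: clockwise). Loose drum, 2.8 to 4.6 kg, rubber foot.
- nipple1 (a point): Centre of the first nipple clockwise from the spout: a steel flat 26 mm wide (its x), 12 mm thick (its y, the way to pinch it), 40 mm high, centre 36 mm and underside 16 mm above the lid, at any yaw. Turns about the vertical. It runs almost free (0.03 N m) through a slack of 0.2 to 1.2 rad that its pose does not tell, then bites: 0.35 N m, dragging its washer along.
- nipple2 (a point): Centre of the second nipple clockwise from the spout, 100 mm from the first; like it, with its own yaw and slack. Both turn on as far as the job needs. The spoke winds up a little: past the bite the nipple leads its washer by about 0.09 rad and springs back by that, or into its slack, when let go; the washer stays. Turned back, it runs free through up to 1.4 rad of slack again.
- foot1 (a joint): How far (m) the first nipple's thread has drawn its spoke down: 0 until the bite, then 1 mm a full turn, 0.00025 at one quarter turn; finer than this reading is good for, so feel the bite and count the turn. Its brass tab washer (28 mm across, top 12 mm above the lid; tab 7 mm wide, reaching 25 mm out) turns with it: before the bite the tab points straight out from the lid's centre.
- foot2 (a joint): The same for the second nipple; 0.0005 at two quarter turns.
- beaker_rim (a point): Bystander: a glass beaker, 68 mm across, 90 mm high; centre of its mouth.
- jar: Bystander: a small amber jar with a white cap, 56 mm across, 75 mm high; origin under its centre.
- pad: Bystander: a flesh-coloured practice pad, 130 x 90 x 14 mm, with a steel clamp on it; origin under its centre.

How it is judged:
By the outcome, as a careful person would: the job done as asked, in the order asked, and still so for the second after the job is handed in, with the robot touching nothing.
It also fails if it takes over 72 s, if anything falls off the work surface, if the arm or the gripper's body presses on something with over 40 N, if the wrist force passes 120 N, or if a joint passes its speed limit or range.

## Working session

There is one attempt and no reset: what is moved stays moved. The work goes in short steps, Python scripts to look and compute and a tool call to move; the robot and the scene stay as the last step left them, time stands still between calls to the robot, and variables do not carry over. Pictures are saved under pics/ and viewed, at most 10 in all, crops included, and the job is handed in when it is done.

Besides the shell and the picture viewer there is one more tool, called after "Emit:" as name(argument=value, ...), one argument or row to a line, values as JSON. send_rows: Moves the arm, as the interface text tells. Its arguments: {"type":"object","properties":{"series":{"type":"array","items":{"type":"array","items":{"type":"number"}}},"force":{"type":"number"}},"required":["series"]}

```bash
mkdir -p pics; ls; python3 - <<'E'
from workcell import *
import cv2,numpy as np
s=observe();print(s)
for n in("scene","side","wrist"):
    f=grab_frame(n);cv2.imwrite(f"pics/{n}0.png",f[:,:,::-1]);c=calibration(n);print(n,{k:np.round(v,4).tolist() if not np.isscalar(v) else v for k,v in c.items()})
E
```

```text
pics
{'time': 0.0, 'joints': array([-0.09920398,  0.33394153,  0.03986668,  1.46626334, -0.01342297,
        1.34327894, -0.05850525]), 'joint_vel': array([-3.37465218e-04, -5.52438640e-04, -2.40712124e-03, -1.46589464e-03,
       -8.70018764e-04, -5.43716027e-04, -6.84450574e-05]), 'tau': array([ 1.06989024e-03, -6.56351209e+01,  1.33598529e+00, -4.03798449e+01,
       -5.97442500e-02,  4.47441044e-02,  1.62792835e-04]), 'eef_pos': array([ 6.49539471e-01, -1.37580633e-05,  2.21643248e-01]), 'eef_rot': array([-5.43037879e-04,  7.07112506e-01,  7.07100589e-01, -6.04502061e-04]), 'wrist_force': array([-0.532102  ,  0.36454285,  0.16331294]), 'wrist_torque': array([-0.03703185,  0.04101435,  0.02260418]), 'finger_force': 0.0, 'opening': 0.9957704550969491}
scene {'K': [[412.2626, 0.0, 256.5176], [0.0, 412.2626, 195.2514], [0.0, 0.0, 1.0]], 'camera_from_world': [[-0.6915, 0.7222, -0.0173, 0.4056], [0.502, 0.4631, -0.7304, -0.2097], [-0.5195, -0.5138, -0.6828, 1.4475], [0.0, 0.0, 0.0, 1.0]]}
side {'K': [[408.9029, 0.0, 250.8292], [0.0, 408.9029, 190.0687], [0.0, 0.0, 1.0]], 'camera_from_world': [[0.8598, -0.5103, -0.0206, -0.5081], [-0.2769, -0.432, -0.8583, 0.2297], [0.4291, 0.7436, -0.5127, 0.8953], [0.0, 0.0, 0.0, 1.0]]}
wrist {'K': [[268.0405, 0.0, 252.14], [0.0, 268.0405, 192.5408], [0.0, 0.0, 1.0]], 'hand_eye': [[-0.0009, -0.9531, -0.3027, 0.0836], [1.0, -0.0009, 0.0001, -0.0003], [-0.0004, -0.3027, 0.9531, -0.1618], [0.0, 0.0, 0.0, 1.0]]}
```

View pics/scene0.png

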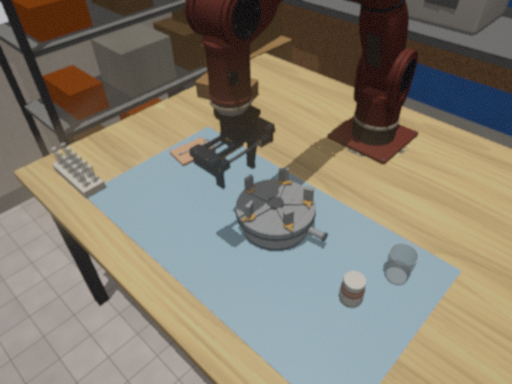

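View pics/wrist0.png

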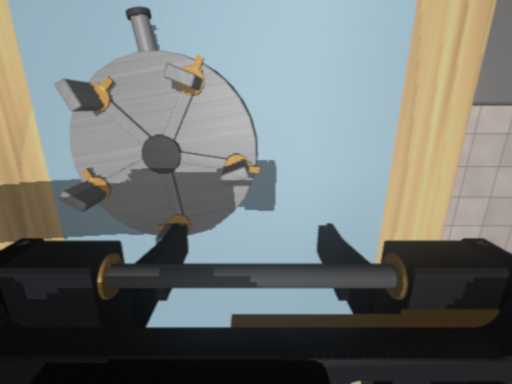

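```bash
python3 -c "
import workcell as w
print([n for n in dir(w) if n[0]!='_']); print(getattr(w,'grasp_offset',None))"
```

```text
['PlanningError', 'calibration', 'grab_frame', 'grasp_offset', 'observe', 'sign_off']
0.0187
```

```bash
cat > h.py <<'E'
from workcell import *
import numpy as np,cv2
from scipy.spatial.transform import Rotation as R
def T(s):
    w,x,y,z=s["eef_rot"];M=np.eye(4);M[:3,:3]=R.from_quat([x,y,z,w]).as_matrix();M[:3,3]=s["eef_pos"];return M
def ray(name,uv,s=None):
    c=calibration(name);d=np.linalg.inv(c["K"])@[*uv,1]
    M=T(s)@c["hand_eye"] if name=="wrist" else np.linalg.inv(c["camera_from_world"])
    return M[:3,3],M[:3,:3]@d
def hit(name,uv,z,s=None):
    o,d=ray(name,uv,s);return o+d*(z-o[2])/d[2]
def proj(name,p,s=None):
    c=calibration(name);M=np.linalg.inv(T(s)@c["hand_eye"]) if name=="wrist" else c["camera_from_world"]
    q=c["K"]@(M[:3,:3]@np.asarray(p)+M[:3,3]);return q[:2]/q[2]
E
python3 - <<'E'
from h import *
s=observe()
c=hit("wrist",(162,154),.091,s);print(c)
for uv in((75,148),(257,148),(162,50)):print(hit("wrist",uv,.08,s))
sp=hit("wrist",(140,14),.05,s);print(sp,np.degrees(np.arctan2(*(sp-c)[1::-1])))
for uv,z in(((187,75),.096),((203,60),.092),((235,165),.096),((258,171),.092)):
    p=hit("wrist",uv,z,s)-c;print(p,np.hypot(*p[:2]),np.degrees(np.arctan2(p[1],p[0])))
E
```

```text
[0.55045863 0.03492349 0.091     ]
[0.44912355 0.03997879 0.08      ]
[0.65471542 0.0398033  0.08      ]
[0.55765104 0.13922169 0.08      ]
[0.52842691 0.17958883 0.05      ] 98.65928937681919
[0.03447153 0.07915713 0.005     ] 0.08633734420945731 66.46772895864515
[0.05038057 0.09319458 0.001     ] 0.10594069374712382 61.6045443279094
[ 0.08007943 -0.01127034  0.005     ] 0.08086862798316502 -8.011165610492805
[ 0.10528079 -0.01890967  0.001     ] 0.10696550620664559 -10.182427117232066
```

```bash
python3 - <<'E'
import cv2
f=cv2.imread("pics/wrist0.png")[45:195,150:275]
cv2.imwrite("pics/c0.png",cv2.resize(f,None,fx=4,fy=4,interpolation=cv2.INTER_CUBIC))
E
```

```text
(no output)
```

View pics/c0.png

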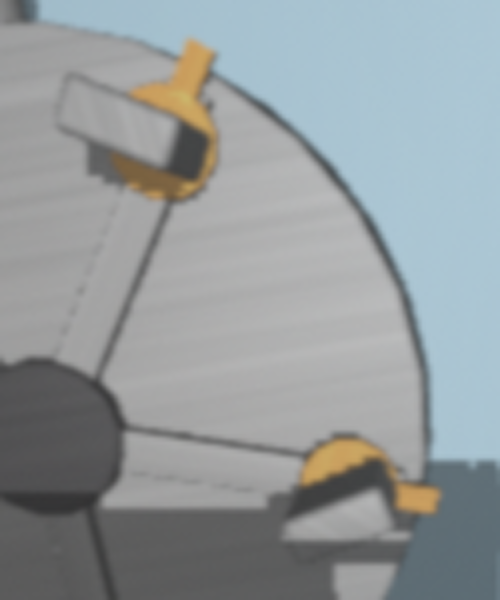

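```bash
python3 - <<'E'
from h import *
s=observe()
f=lambda u,v:hit("wrist",(150+u/4,45+v/4),.136,s)[:2]
q=[f(*p) for p in((70,72),(180,118),(163,168),(55,125))]
print(np.mean(q,0))
for a,b in((0,1),(3,2),(0,3)):
    d=q[b]-q[a];print(np.linalg.norm(d),np.degrees(np.arctan2(d[1],d[0])))
a,b=f(282,525),f(382,487);d=b-a;print(a,b,np.linalg.norm(d),np.degrees(np.arctan2(d[1],d[0])))
E
```

```text
[0.58735865 0.10963295]
0.024237162544721285 -21.598552606966233
0.02399273422496465 -20.91890268977909
0.011087135962897758 -112.19856676704103
[0.61916935 0.02111911] [0.64302535 0.03029964] 0.025561511728208038 21.048296305528083
```

Emit:
send_rows(
  series=[
    [0,0,0,28,-15,0,0],
    [0,0,0,28,-15,0,0],
    [0,0,0,27,-15,0,0],
    [0,0,0,27,-15,0,0],
    [0,0,-0.15,0,0,0,0],
  ],
  force=5,
)

```text
time: 0.65
eef_pos: [0.5878, 0.1154, 0.2225]
eef_rot: [-0.001, 0.65, 0.76, 0.0]
wrist_force: [-0.6, -1.1, 0.8]
opening: 1.0
finger_force: 0.0
```

Emit:
send_rows(
  series=[
    [0,0,-0.15,0,0,0,0],
    [0,0,-0.15,0,0,0,0],
    [0,0,-0.15,0,0,0,0],
    [0,0,-0.15,0,0,0,0],
    [0,0,-0.15,0,0,0,0],
  ],
)

```text
time: 1.15
eef_pos: [0.5898, 0.1099, 0.2222]
eef_rot: [-0.0, 0.326, 0.945, -0.0]
wrist_force: [-0.9, -0.3, 0.3]
opening: 0.998
finger_force: 0.0
```

Emit:
send_rows(
  series=[
    [0,0,-0.15,0,0,0,0],
    [0,0,-0.15,0,0,0,0],
    [0,0,0,0,0,-20,0],
    [0,0,0,0,0,0,0],
    [0,0,0,0,0,0,0],
  ],
)

```text
time: 1.65
eef_pos: [0.5901, 0.11, 0.2425]
eef_rot: [0.0, 0.185, 0.983, 0.0]
wrist_force: [-0.2, 0.6, -0.2]
opening: 1.002
finger_force: 0.0
```

```bash
python3 - <<'E'
from h import *
s=observe();print(s["time"],s["eef_pos"],s["joints"]);M=T(s);print(np.degrees(np.arctan2(M[1,1],M[0,1])),M[2])
f=grab_frame("wrist");print(proj("wrist",(.588,.11,.136),s))
cv2.imwrite("pics/w1.png",f[:,:,::-1])
E
```

```text
1.65 [0.59008471 0.10996722 0.2425003 ] [-0.12890833  0.23027848 -0.15443782  1.5561583   0.03597501  1.35752228
  0.91245965]
68.72022903667842 [-3.54727546e-04  2.17150193e-04 -9.99999914e-01  2.42500299e-01]
[251.64274622 189.4605232 ]
```

View pics/w1.png

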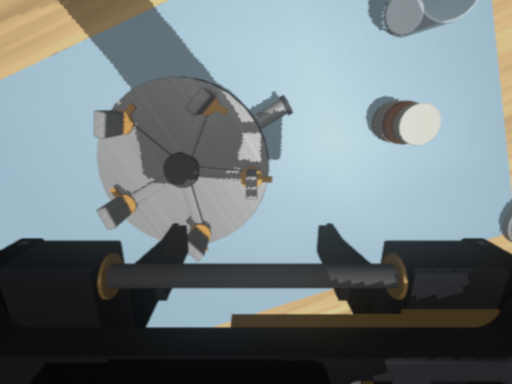

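```bash
python3 - <<'E'
import cv2
f=cv2.imread("pics/w1.png")
a=f[150:250,175:285]
cv2.imwrite("pics/c1.png",cv2.resize(a,None,fx=6,fy=6,interpolation=cv2.INTER_CUBIC))
E
```

```text
(no output)
```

View pics/c1.png

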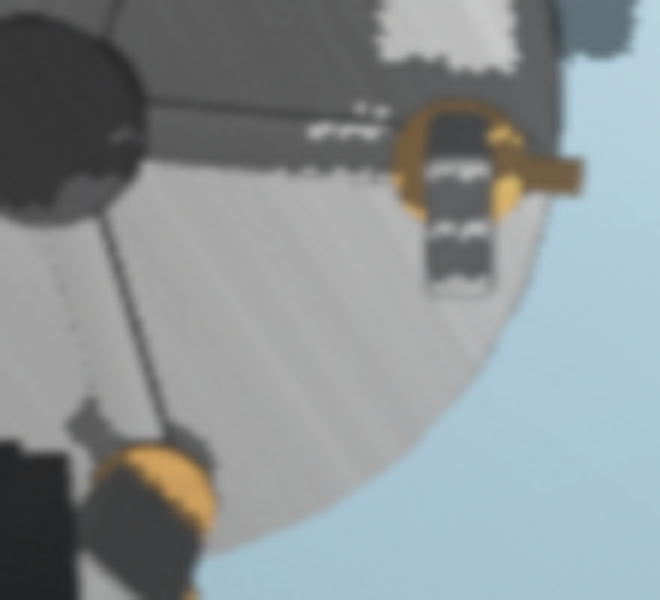

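```bash
python3 - <<'E'
from h import *
s=observe();M=T(s)
for uv,z in(((251.7,188.5),.136),((252,177.2),.092)):
    p=hit("wrist",uv,z,s);print(p,(M[:3,:3].T@(p-M[:3,3]))*1000)
for h in (hit("wrist",(251.7,199.5),.136,s),):print((M[:3,:3].T@(h-M[:3,3]))*1000)
E
```

```text
[0.58650226 0.11043328 0.136     ] [  3.19914329  -0.68631801 105.975235  ]
[0.58572318 0.11099151 0.092     ] [  4.10889023  -0.43593183 149.97555612]
[ -8.93601729  -0.70275544 105.97005831]
```

Emit:
send_rows(
  series=[
    [0,0,0,3.5,-0.5,35,0],
    [0,0,0,0,0,35,0],
    [0,0,0,0,0,35,0.4],
    [0,0,0,0,0,25,0.5],
    [0,0,0,0,0,12,0.6],
  ],
  force=4,
)

```text
time: 2.2
eef_pos: [0.5845, 0.1103, 0.0971]
eef_rot: [-0.002, 0.184, 0.983, -0.001]
wrist_force: [-0.9, 0.2, -0.2]
opening: 0.808
finger_force: 0.0
```

Emit:
send_rows(
  series=[
    [0,0,0,0,0,0,0.75],
    [0,0,0,0,0,0,0.8],
    [0,0,0,0,0,0,0.82],
  ],
)

```text
time: 2.5
eef_pos: [0.5875, 0.111, 0.1022]
eef_rot: [0.001, 0.184, 0.983, 0.0]
wrist_force: [-0.4, 0.1, 0.5]
opening: 0.538
finger_force: 0.0
```

Emit:
send_rows(
  series=[
    [0,0,0,0,0,0,0.86],
    [0,0,0,0,0,0,0.9],
    [0,0,0,0,0,0,0.9],
    [0,0,0,0,0,0,0.9],
  ],
)

```text
time: 2.9
eef_pos: [0.5866, 0.1108, 0.1008]
eef_rot: [0.0, 0.184, 0.983, 0.0]
wrist_force: [0.4, 1.0, -0.1]
opening: 0.175
finger_force: 0.0
```

Emit:
send_rows(
  series=[
    [0,0,0,0,0,0,1],
    [0,0,0,0,0,0,1],
    [0,0,0,0,0,0,1],
  ],
  force=4,
)

```text
time: 3.2
eef_pos: [0.5864, 0.1102, 0.1006]
eef_rot: [-0.0, 0.185, 0.983, -0.0]
wrist_force: [-3.2, -2.8, 4.1]
opening: 0.14
finger_force: 4.0
```

Emit:
send_rows(
  series=[
    [0,0,0,0,0,0,1],
    [0,0,0,0,0,0,1],
    [0,0,0,0,0,0,1],
  ],
  force=20,
)

```text
time: 3.5
eef_pos: [0.5865, 0.1103, 0.1006]
eef_rot: [-0.0, 0.185, 0.983, -0.0]
wrist_force: [-2.8, -5.0, 3.8]
opening: 0.139
finger_force: 20.0
```

```bash
cat > st.py <<'E'
from h import *
s=observe();M=T(s)
a=np.arctan2(M[1,1],M[0,1])
print("t %.2f yaw %.3f"%(s["time"],a),"pos",s["eef_pos"].round(4),"Ftool",(M[:3,:3].T@s["wrist_force"]).round(1),"Fw",s["wrist_force"].round(1),"tau",s["wrist_torque"].round(3),"j7 %.2f"%s["joints"][6],s["tau"][6].round(3),"open mm %.1f"%(87*s["opening"]),s["finger_force"])
E
python3 st.py
```

```text
t 3.50 yaw 1.200 pos [0.5865 0.1103 0.1006] Ftool [ 0.8 -5.6 -3.8] Fw [-2.8 -5.   3.8] tau [-0.887  0.691 -0.006] j7 0.89 -0.008 open mm 12.1 20.000626095570624
```

Emit:
send_rows(
  series=[
    [0,0,0,0,-0.8,-0.5,1],
    [0,0,0,0,0,0,1],
  ],
  force=50,
)

```text
time: 3.7
eef_pos: [0.5863, 0.1102, 0.1007]
eef_rot: [0.0, 0.184, 0.983, 0.0]
wrist_force: [0.3, -2.1, -0.9]
opening: 0.139
finger_force: 50.0
```

```bash
python3 st.py
```

```text
t 3.70 yaw 1.200 pos [0.5863 0.1102 0.1007] Ftool [-1.  -1.9  0.9] Fw [ 0.3 -2.1 -0.9] tau [-0.313 -0.116  0.016] j7 0.90 0.013 open mm 12.1 49.999632043763995
```

Emit:
send_rows(
  series=[
    [0,0,0.05,0,0,0,1],
    [0,0,0.05,0,0,0,1],
  ],
)

```text
time: 3.9
eef_pos: [0.5863, 0.1102, 0.1008]
eef_rot: [0.0, 0.234, 0.972, 0.0]
wrist_force: [0.6, -1.6, -0.5]
opening: 0.134
finger_force: 50.0
```

```bash
python3 st.py
```

```text
t 3.90 yaw 1.098 pos [0.5863 0.1102 0.1008] Ftool [-1.2 -1.1  0.5] Fw [ 0.6 -1.6 -0.5] tau [-0.395 -0.134 -0.001] j7 0.80 1.052 open mm 11.7 49.99859374947846
```

Emit:
send_rows(
  series=[
    [0,0,0.05,0,0,0,1],
    [0,0,0.05,0,0,0,1],
  ],
)

```text
time: 4.1
eef_pos: [0.5864, 0.1103, 0.1007]
eef_rot: [0.0, 0.282, 0.959, 0.0]
wrist_force: [0.7, -1.9, -1.6]
opening: 0.134
finger_force: 50.0
```

```bash
python3 st.py
```

```text
t 4.10 yaw 0.998 pos [0.5864 0.1103 0.1007] Ftool [-1.6 -1.2  1.6] Fw [ 0.7 -1.9 -1.6] tau [-0.329 -0.145  0.042] j7 0.70 0.972 open mm 11.7 49.99862459488213
```

Emit:
send_rows(
  series=[
    [0,0,0.05,0,0,0,1],
    [0,0,0.05,0,0,0,1],
  ],
)

```text
time: 4.3
eef_pos: [0.5864, 0.1103, 0.1008]
eef_rot: [0.0, 0.33, 0.944, 0.0]
wrist_force: [1.1, -1.3, -1.0]
opening: 0.131
finger_force: 50.0
```

```bash
python3 st.py
```

```text
t 4.30 yaw 0.898 pos [0.5864 0.1103 0.1008] Ftool [-1.6 -0.3  1. ] Fw [ 1.1 -1.3 -1. ] tau [-0.333 -0.14  -0.007] j7 0.61 0.971 open mm 11.4 49.99862305819988
```

Emit:
send_rows(
  series=[
    [0,0,0.05,0,0,0,1],
    [0,0,0.05,0,0,0,1],
  ],
)

```text
time: 4.5
eef_pos: [0.5864, 0.1104, 0.1007]
eef_rot: [0.0, 0.377, 0.926, 0.0]
wrist_force: [1.9, -1.6, -1.4]
opening: 0.137
finger_force: 50.0
```

```bash
python3 st.py
```

```text
t 4.50 yaw 0.798 pos [0.5864 0.1104 0.1007] Ftool [-2.5  0.2  1.4] Fw [ 1.9 -1.6 -1.4] tau [-0.313 -0.172 -0.009] j7 0.51 0.971 open mm 11.9 49.99834790825844
```

Emit:
send_rows(
  series=[
    [0,0,0.05,0,0,0,1],
    [0,0,0.05,0,0,0,1],
  ],
)

```text
time: 4.7
eef_pos: [0.5864, 0.1104, 0.1008]
eef_rot: [0.0, 0.423, 0.906, 0.0]
wrist_force: [0.8, -1.1, -1.7]
opening: 0.137
finger_force: 50.0
```

```bash
python3 st.py
```

```text
t 4.70 yaw 0.698 pos [0.5864 0.1104 0.1008] Ftool [-1.3 -0.1  1.7] Fw [ 0.8 -1.1 -1.7] tau [-0.302 -0.2    0.033] j7 0.41 0.971 open mm 11.9 49.998458130285144
```

Emit:
send_rows(
  series=[
    [0,0,0.05,0,0,0,1],
    [0,0,0.05,0,0,0,1],
  ],
)

```text
time: 4.9
eef_pos: [0.5865, 0.1104, 0.1008]
eef_rot: [0.0, 0.467, 0.884, 0.0]
wrist_force: [0.5, -1.1, -1.7]
opening: 0.133
finger_force: 50.0
```

```bash
python3 st.py
```

```text
t 4.90 yaw 0.599 pos [0.5865 0.1104 0.1008] Ftool [-1.2 -0.2  1.7] Fw [ 0.5 -1.1 -1.7] tau [-0.348 -0.331  0.32 ] j7 0.32 0.639 open mm 11.6 49.99889901839197
```

Emit:
send_rows(
  series=[
    [0,0,0.05,0,0,0,1],
    [0,0,0.05,0,0,0,1],
  ],
)

```text
time: 5.1
eef_pos: [0.5865, 0.1105, 0.1007]
eef_rot: [0.0, 0.511, 0.86, 0.0]
wrist_force: [1.0, -1.3, -2.0]
opening: 0.135
finger_force: 50.0
```

```bash
python3 st.py
```

```text
t 5.10 yaw 0.499 pos [0.5865 0.1105 0.1007] Ftool [-1.6  0.2  2. ] Fw [ 1.  -1.3 -2. ] tau [-0.35  -0.267  0.363] j7 0.22 0.642 open mm 11.7 49.99854929745197
```

Emit:
send_rows(
  series=[
    [0,0,0.05,0,0,0,1],
    [0,0,0.05,0,0,0,1],
  ],
)

```text
time: 5.3
eef_pos: [0.5865, 0.1105, 0.1008]
eef_rot: [0.0, 0.553, 0.833, 0.0]
wrist_force: [1.7, -2.1, -2.9]
opening: 0.134
finger_force: 50.0
```

```bash
python3 st.py
```

```text
t 5.30 yaw 0.399 pos [0.5865 0.1105 0.1008] Ftool [-2.6  0.8  2.9] Fw [ 1.7 -2.1 -2.9] tau [-0.363 -0.375  0.353] j7 0.13 0.642 open mm 11.7 49.99850073829293
```

Emit:
send_rows(
  series=[
    [0,0,0.08,0,0,0,1],
    [0,0,0.08,0,0,0,1],
    [0,0,0.08,0,0,0,1],
    [0,0,0.08,0,0,0,1],
    [0,0,0.08,0,0,0,1],
  ],
)

```text
time: 5.8
eef_pos: [0.5867, 0.1105, 0.1008]
eef_rot: [0.0, 0.708, 0.706, 0.0]
wrist_force: [1.9, -0.6, -2.4]
opening: 0.131
finger_force: 50.0
```

```bash
python3 st.py
```

```text
t 5.80 yaw -0.002 pos [0.5867 0.1105 0.1008] Ftool [-0.6  1.9  2.4] Fw [ 1.9 -0.6 -2.4] tau [-0.313 -0.482  0.384] j7 -0.26 1.238 open mm 11.4 49.997284105047584
```

Emit:
send_rows(
  series=[
    [0,0,0.08,0,0,0,1],
    [0,0,0.08,0,0,0,1],
    [0,0,0.08,0,0,0,1],
    [0,0,0.08,0,0,0,1],
    [0,0,0.08,0,0,0,1],
  ],
)

```text
time: 6.3
eef_pos: [0.5868, 0.1105, 0.1008]
eef_rot: [0.0, 0.834, 0.552, 0.001]
wrist_force: [2.8, -1.6, -3.5]
opening: 0.135
finger_force: 50.0
```

```bash
python3 st.py
```

```text
t 6.30 yaw -0.402 pos [0.5868 0.1105 0.1008] Ftool [-0.3  3.2  3.5] Fw [ 2.8 -1.6 -3.5] tau [-0.302 -0.582  0.34 ] j7 -0.64 1.237 open mm 11.7 49.99711931683123
```

Emit:
send_rows(
  series=[
    [0,0,0.08,0,0,0,1],
    [0,0,0.08,0,0,0,1],
    [0,0,0.08,0,0,0,1],
    [0,0,0.08,0,0,0,1],
    [0,0,0.08,0,0,0,1],
  ],
)

```text
time: 6.8
eef_pos: [0.587, 0.1103, 0.1008]
eef_rot: [0.0, 0.927, 0.375, 0.001]
wrist_force: [2.6, -1.2, -3.8]
opening: 0.136
finger_force: 50.0
```

```bash
python3 st.py
```

```text
t 6.80 yaw -0.802 pos [0.587  0.1103 0.1008] Ftool [1.  2.7 3.8] Fw [ 2.6 -1.2 -3.8] tau [-0.448 -0.699  0.384] j7 -1.02 1.235 open mm 11.8 49.9970496352762
```

Emit:
send_rows(
  series=[
    [0,0,0.07,0,0,0,1],
    [0,0,0.06,0,0,0,1],
    [0,0,0,0,0,0,1],
  ],
)

```text
time: 7.1
eef_pos: [0.5869, 0.1103, 0.1008]
eef_rot: [0.0, 0.949, 0.315, 0.001]
wrist_force: [4.4, -1.5, -4.4]
opening: 0.133
finger_force: 50.0
```

```bash
python3 st.py
```

```text
t 7.10 yaw -0.930 pos [0.5869 0.1103 0.1008] Ftool [2.7 3.8 4.4] Fw [ 4.4 -1.5 -4.4] tau [-0.384 -0.963  0.348] j7 -1.14 -1.438 open mm 11.6 49.99956887215376
```

Emit:
send_rows(
  series=[
    [0,0,0,0,0,0,0.7],
    [0,0,0,0,0,0,0.7],
    [0,0,0,0,0,0,0.6],
    [0,0,0,0,0,0,0.6],
  ],
  force=5,
)

```text
time: 7.5
eef_pos: [0.5861, 0.1103, 0.1011]
eef_rot: [-0.0, 0.949, 0.315, -0.0]
wrist_force: [-0.0, 0.7, -0.1]
opening: 0.364
finger_force: 0.0
```

Emit:
send_rows(
  series=[
    [0,0,0,0,0,-20,0.6],
    [0,0,0,0,0,-40,0.6],
    [0,0,0,0,0,-40,0],
    [0,0,-0.15,0,0,-40,0],
    [0,0,-0.15,0,0,0,0],
  ],
)

```text
time: 8.0
eef_pos: [0.5887, 0.1107, 0.2476]
eef_rot: [0.001, 0.89, 0.456, 0.005]
wrist_force: [1.2, -0.3, -0.5]
opening: 0.591
finger_force: 0.0
```

```bash
python3 st.py
```

```text
t 8.00 yaw -0.624 pos [0.5887 0.1107 0.2476] Ftool [0.5 1.1 0.5] Fw [ 1.2 -0.3 -0.5] tau [ 0.022  0.    -0.058] j7 -0.86 -3.403 open mm 51.4 0.0
```

Emit:
send_rows(
  series=[
    [0,0,-0.15,0,0,0,0],
    [0,0,-0.15,0,0,0,0],
    [0,0,-0.15,0,0,0,0],
    [0,0,-0.15,0,0,0,0],
    [0,0,-0.15,0,0,0,0],
  ],
)

```text
time: 8.5
eef_pos: [0.5861, 0.1102, 0.2411]
eef_rot: [-0.0, 0.661, 0.75, 0.0]
wrist_force: [-0.5, 0.3, 0.8]
opening: 0.976
finger_force: 0.0
```

Emit:
send_rows(
  series=[
    [0,0,-0.15,0,0,0,0],
    [0,0,-0.15,0,0,0,0],
    [0,0,-0.15,0,0,0,0],
    [0,0,-0.15,0,0,0,0],
    [0,0,-0.15,0,0,0,0],
  ],
)

```text
time: 9.0
eef_pos: [0.5861, 0.1101, 0.2411]
eef_rot: [-0.0, 0.34, 0.94, 0.0]
wrist_force: [0.2, -0.1, -0.2]
opening: 0.998
finger_force: 0.0
```

Emit:
send_rows(
  series=[
    [0,0,-0.15,0,0,0,0],
    [0,0,-0.15,0,0,0,0],
    [0,0,-0.15,0,0,0,0],
    [0,0,-0.15,0,0,0,0],
    [0,0,-0.15,0,0,0,0],
  ],
)

```text
time: 9.5
eef_pos: [0.5861, 0.1102, 0.2411]
eef_rot: [-0.0, -0.028, 1.0, 0.0]
wrist_force: [0.1, -0.4, 0.1]
opening: 0.998
finger_force: 0.0
```

Emit:
send_rows(
  series=[
    [0,0,-0.15,0,0,0,0],
    [0,0,-0.15,0,0,0,0],
    [0,0,0,-4,-34,0,0],
    [0,0,0,-4,-34,0,0],
    [0,0,0,-4,-33,0,0],
  ],
)

```text
time: 10.0
eef_pos: [0.6324, 0.0183, 0.2412]
eef_rot: [0.0, -0.174, 0.985, 0.0]
wrist_force: [-0.1, 0.8, -0.2]
opening: 1.002
finger_force: 0.0
```

Emit:
send_rows(
  series=[
    [0,0,0,0,0,0,0],
    [0,0,0,0,0,0,0],
    [0,0,0,0,0,0,0],
  ],
)

```text
time: 10.3
eef_pos: [0.6317, 0.0206, 0.241]
eef_rot: [-0.0, -0.174, 0.985, 0.0]
wrist_force: [-0.7, 0.1, 0.2]
opening: 0.998
finger_force: 0.0
```

```bash
python3 st.py; python3 - <<'E'
from h import *
s=observe();f=grab_frame("wrist")[:,:,::-1]
cv2.imwrite("pics/w2.png",f)
for p in((.5865,.1106,.092),(.5865,.1106,.136),(.633,.02,.136),(.633,.02,.092)):print(proj("wrist",p,s))
cv2.imwrite("pics/c2.png",cv2.resize(f[110:250,150:400],None,fx=3.2,fy=3.2,interpolation=cv2.INTER_CUBIC))
E
```

```text
t 10.30 yaw 1.922 pos [0.6317 0.0206 0.241 ] Ftool [ 0.7  0.4 -0.2] Fw [-0.7  0.1  0.2] tau [0.144 0.036 0.015] j7 1.81 0.01 open mm 86.8 0.0
[336.43618495 171.32439632]
[349.23215365 180.98404027]
[251.13320611 192.66314442]
[251.27632656 181.59645808]
```

View pics/c2.png

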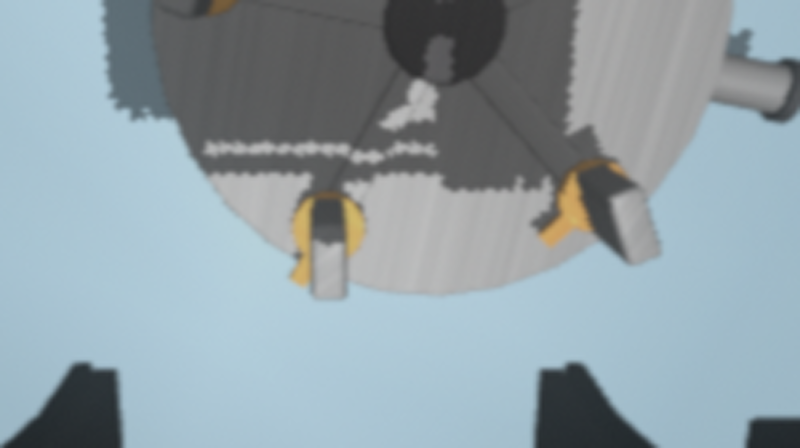

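```bash
python3 - <<'E'
from h import *
s=observe();M=T(s)
g=lambda u,v,z:hit("wrist",(150+u/3.2,110+v/3.2),z,s)
tl=lambda p:(M[:3,:3].T@(p-M[:3,3]))*1000
print("n2 edge",tl(g(329,298,.136)),"washer",tl(g(330,229,.092)), "w1",tl(g(586,195,.092)))
hub=g(445,25,.091);w2=g(330,229,.092);print("hub",hub,w2, np.linalg.norm(w2-hub))
ang=lambda d:np.degrees(np.arctan2(d[1],d[0]))
tip=g(545,238,.092)
for w in (np.array([.5865,.1106,.092]),g(590,195,.092)):
  d=tip-w;r=w-hub;print(w,np.linalg.norm(r),np.linalg.norm(d),(ang(d)-ang(r)))
E
```

```text
n2 edge [-12.60233053   0.61618283 105.10741781] washer [ -0.95124149   1.04490374 149.10688568] w1 [ 12.02862768  95.93121554 149.17574799]
hub [0.54913467 0.03471302 0.091     ] [0.63221926 0.02224556 0.092     ] 0.0840207509685515
[0.5865 0.1106 0.092 ] 0.08459315221399769 0.023960883305812312 -91.43694771984357
[0.58688258 0.10826866 0.092     ] 0.08268214286025691 0.022618925261374392 -85.69854092442347
```

Emit:
send_rows(
  series=[
    [0,0,0,0,0.2,35,0],
    [0,0,0,0,0,35,0.2],
    [0,0,0,0,0,35,0.4],
    [0,0,0,0,0,25,0.5],
    [0,0,0,0,0,10.5,0.6],
  ],
  force=4,
)

```text
time: 10.85
eef_pos: [0.6302, 0.0207, 0.0979]
eef_rot: [-0.002, -0.175, 0.985, 0.0]
wrist_force: [-0.8, -0.0, -0.3]
opening: 0.722
finger_force: 0.0
```

Emit:
send_rows(
  series=[
    [0,0,0,0,0,0,0.8],
    [0,0,0,0,0,0,0.8],
    [0,0,0,0,0,0,0.8],
    [0,0,0,0,0,0,0.83],
    [0,0,0,0,0,0,0.83],
  ],
)

```text
time: 11.35
eef_pos: [0.6325, 0.0194, 0.1015]
eef_rot: [0.001, -0.174, 0.985, -0.0]
wrist_force: [0.2, 0.5, -0.7]
opening: 0.265
finger_force: 0.0
```

Emit:
send_rows(
  series=[
    [0,0,0,0,0,0,1],
    [0,0,0,0,0,0,1],
    [0,0,0,0,0,0,1],
  ],
  force=4,
)

```text
time: 11.65
eef_pos: [0.6319, 0.0206, 0.1009]
eef_rot: [0.0, -0.174, 0.985, 0.001]
wrist_force: [-2.5, 5.5, 4.2]
opening: 0.135
finger_force: 4.0
```

Emit:
send_rows(
  series=[
    [0,0,0,0,0,0,1],
    [0,0,0,0,0,0,1],
  ],
  force=15,
)

```text
time: 11.85
eef_pos: [0.6319, 0.0206, 0.1009]
eef_rot: [0.0, -0.174, 0.985, 0.001]
wrist_force: [-2.5, 5.0, 5.0]
opening: 0.142
finger_force: 15.0
```

```bash
python3 st.py
```

```text
t 11.85 yaw 1.921 pos [0.6319 0.0206 0.1009] Ftool [ 0.6  5.6 -5. ] Fw [-2.5  5.   5. ] tau [1.237 0.671 0.022] j7 1.80 -0.03 open mm 12.4 15.000464863842353
```

Emit:
send_rows(
  series=[
    [0,0,0,0,0.8,-0.6,1],
    [0,0,0,0,0,0,1],
  ],
  force=50,
)

```text
time: 12.05
eef_pos: [0.6318, 0.0207, 0.101]
eef_rot: [0.0, -0.174, 0.985, 0.0]
wrist_force: [-0.3, 4.4, 0.9]
opening: 0.134
finger_force: 50.0
```

```bash
python3 st.py
```

```text
t 12.05 yaw 1.920 pos [0.6318 0.0207 0.101 ] Ftool [-1.2  4.2 -0.9] Fw [-0.3  4.4  0.9] tau [1.092e+00 1.000e-03 5.600e-02] j7 1.80 -0.051 open mm 11.7 50.00015010125935
```

Emit:
send_rows(
  series=[
    [0,0,0.05,0,0,0,1],
    [0,0,0.05,0,0,0,1],
  ],
)

```text
time: 12.25
eef_pos: [0.6318, 0.0207, 0.101]
eef_rot: [0.0, -0.123, 0.992, 0.0]
wrist_force: [-0.2, 4.7, -0.2]
opening: 0.136
finger_force: 50.0
```

```bash
python3 st.py
```

```text
t 12.25 yaw 1.818 pos [0.6318 0.0207 0.101 ] Ftool [-0.9  4.6  0.2] Fw [-0.2  4.7 -0.2] tau [ 1.168 -0.014  0.015] j7 1.70 1.037 open mm 11.8 49.99897931702435
```

Emit:
send_rows(
  series=[
    [0,0,0.05,0,0,0,1],
    [0,0,0.05,0,0,0,1],
  ],
)

```text
time: 12.45
eef_pos: [0.6318, 0.0208, 0.101]
eef_rot: [0.0, -0.074, 0.997, 0.0]
wrist_force: [-0.5, 5.1, -0.1]
opening: 0.133
finger_force: 50.0
```

```bash
python3 st.py
```

```text
t 12.45 yaw 1.718 pos [0.6318 0.0208 0.101 ] Ftool [-0.3  5.2  0.1] Fw [-0.5  5.1 -0.1] tau [ 1.13  -0.067  0.071] j7 1.61 0.957 open mm 11.5 49.99914522282779
```

Emit:
send_rows(
  series=[
    [0,0,0.05,0,0,0,1],
    [0,0,0.05,0,0,0,1],
  ],
)

```text
time: 12.65
eef_pos: [0.6318, 0.0208, 0.101]
eef_rot: [0.0, -0.024, 1.0, 0.0]
wrist_force: [-0.6, 5.0, 0.1]
opening: 0.134
finger_force: 50.0
```

```bash
python3 st.py
```

```text
t 12.65 yaw 1.618 pos [0.6318 0.0208 0.101 ] Ftool [ 0.3  5.  -0.1] Fw [-0.6  5.   0.1] tau [ 1.197 -0.046  0.007] j7 1.51 0.957 open mm 11.7 49.99899395741522
```

Emit:
send_rows(
  series=[
    [0,0,0.05,0,0,0,1],
    [0,0,0.05,0,0,0,1],
  ],
)

```text
time: 12.85
eef_pos: [0.6318, 0.0209, 0.101]
eef_rot: [0.0, 0.026, 1.0, 0.0]
wrist_force: [-1.1, 5.1, -0.6]
opening: 0.137
finger_force: 50.0
```

```bash
python3 st.py
```

```text
t 12.85 yaw 1.518 pos [0.6318 0.0209 0.101 ] Ftool [1.4 5.1 0.6] Fw [-1.1  5.1 -0.6] tau [ 1.185 -0.044 -0.015] j7 1.42 0.956 open mm 11.9 49.99898982234299
```

Emit:
send_rows(
  series=[
    [0,0,0.05,0,0,0,1],
    [0,0,0.05,0,0,0,1],
  ],
)

```text
time: 13.05
eef_pos: [0.6318, 0.0209, 0.101]
eef_rot: [-0.0, 0.076, 0.997, 0.0]
wrist_force: [-0.4, 4.5, 0.0]
opening: 0.13
finger_force: 50.0
```

```bash
python3 st.py
```

```text
t 13.05 yaw 1.419 pos [0.6318 0.0209 0.101 ] Ftool [ 1.   4.4 -0. ] Fw [-0.4  4.5  0. ] tau [ 1.211 -0.114  0.024] j7 1.32 0.956 open mm 11.3 49.99892902560532
```

Emit:
send_rows(
  series=[
    [0,0,0.05,0,0,0,1],
    [0,0,0.05,0,0,0,1],
  ],
)

```text
time: 13.25
eef_pos: [0.6318, 0.021, 0.101]
eef_rot: [0.0, 0.126, 0.992, 0.0]
wrist_force: [0.6, 4.1, 0.1]
opening: 0.133
finger_force: 50.0
```

```bash
python3 st.py
```

```text
t 13.25 yaw 1.318 pos [0.6318 0.021  0.101 ] Ftool [ 0.4  4.2 -0.1] Fw [0.6 4.1 0.1] tau [ 1.225 -0.054  0.05 ] j7 1.23 0.956 open mm 11.6 49.99893369153142
```

Emit:
send_rows(
  series=[
    [0,0,0.05,0,0.7,0,1],
    [0,0,0.05,0,0,0,1],
  ],
)

```text
time: 13.45
eef_pos: [0.6319, 0.0211, 0.101]
eef_rot: [-0.0, 0.175, 0.984, 0.0]
wrist_force: [-0.2, 3.8, -0.7]
opening: 0.135
finger_force: 50.0
```

```bash
python3 st.py
```

```text
t 13.45 yaw 1.218 pos [0.6319 0.0211 0.101 ] Ftool [1.5 3.5 0.7] Fw [-0.2  3.8 -0.7] tau [0.812 0.052 0.025] j7 1.13 0.94 open mm 11.8 49.99906067736447
```

Emit:
send_rows(
  series=[
    [0,0,0.05,0,0,0,1],
    [0,0,0.05,0,0,0,1],
  ],
)

```text
time: 13.65
eef_pos: [0.6319, 0.0211, 0.101]
eef_rot: [-0.0, 0.224, 0.974, 0.0]
wrist_force: [-0.1, 2.9, 0.6]
opening: 0.133
finger_force: 50.0
```

```bash
python3 st.py
```

```text
t 13.65 yaw 1.118 pos [0.6319 0.0211 0.101 ] Ftool [ 1.3  2.6 -0.6] Fw [-0.1  2.9  0.6] tau [0.934 0.044 0.04 ] j7 1.04 0.956 open mm 11.6 49.999089539051056
```

Emit:
send_rows(
  series=[
    [0,0,0.05,0,0,0,1],
    [0,0,0.05,0,0,0,1],
  ],
)

```text
time: 13.85
eef_pos: [0.6319, 0.0211, 0.101]
eef_rot: [-0.0, 0.273, 0.962, 0.0]
wrist_force: [-0.4, 3.3, 0.5]
opening: 0.135
finger_force: 50.0
```

```bash
python3 st.py
```

```text
t 13.85 yaw 1.018 pos [0.6319 0.0211 0.101 ] Ftool [ 2.1  2.6 -0.5] Fw [-0.4  3.3  0.5] tau [0.925 0.023 0.04 ] j7 0.94 0.956 open mm 11.7 49.99896573834121
```

Emit:
send_rows(
  series=[
    [0,0,0.05,0,0,0,1],
    [0,0,0.05,0,0,0,1],
  ],
)

```text
time: 14.05
eef_pos: [0.6319, 0.0212, 0.101]
eef_rot: [-0.0, 0.321, 0.947, 0.0]
wrist_force: [0.5, 4.0, 0.1]
opening: 0.134
finger_force: 50.0
```

```bash
python3 st.py
```

```text
t 14.05 yaw 0.918 pos [0.6319 0.0212 0.101 ] Ftool [ 2.1  3.5 -0.1] Fw [0.5 4.  0.1] tau [ 0.968 -0.02   0.016] j7 0.85 0.956 open mm 11.6 49.99900977127254
```

Emit:
send_rows(
  series=[
    [0,0,0.05,0,0,0,1],
    [0,0,0.05,0,0,0,1],
  ],
)

```text
time: 14.25
eef_pos: [0.632, 0.0213, 0.101]
eef_rot: [-0.0, 0.367, 0.93, 0.0]
wrist_force: [-1.1, 4.5, 0.3]
opening: 0.133
finger_force: 50.0
```

```bash
python3 st.py
```

```text
t 14.25 yaw 0.819 pos [0.632  0.0213 0.101 ] Ftool [ 3.8  2.6 -0.3] Fw [-1.1  4.5  0.3] tau [ 0.936 -0.074  0.394] j7 0.76 0.639 open mm 11.6 49.99911921098828
```

Emit:
send_rows(
  series=[
    [0,0,0.05,0,0,0,1],
    [0,0,0.05,0,0,0,1],
  ],
)

```text
time: 14.45
eef_pos: [0.632, 0.0213, 0.1011]
eef_rot: [0.0, 0.413, 0.911, 0.0]
wrist_force: [1.0, 3.8, 0.4]
opening: 0.129
finger_force: 50.0
```

```bash
python3 st.py
```

```text
t 14.45 yaw 0.719 pos [0.632  0.0213 0.1011] Ftool [ 2.2  3.3 -0.4] Fw [1.  3.8 0.4] tau [ 0.924 -0.075  0.323] j7 0.66 0.627 open mm 11.2 49.99916363507509
```

Emit:
send_rows(
  series=[
    [0,0,0.1,0.5,0.5,0,1],
    [0,0,0.1,0,0,0,1],
    [0,0,0.1,0,0,0,1],
    [0,0,0.1,0,0,0,1],
    [0,0,0.1,0,0,0,1],
  ],
)

```text
time: 14.95
eef_pos: [0.6323, 0.0214, 0.1011]
eef_rot: [0.0, 0.627, 0.779, 0.0]
wrist_force: [0.9, 1.8, -1.9]
opening: 0.134
finger_force: 50.0
```

```bash
python3 st.py
```

```text
t 14.95 yaw 0.216 pos [0.6323 0.0214 0.1011] Ftool [1.5 1.2 1.9] Fw [ 0.9  1.8 -1.9] tau [ 0.582 -0.282  0.35 ] j7 0.19 1.602 open mm 11.7 49.996936060488224
```

Emit:
send_rows(
  series=[
    [0,0,0.1,0,0,0,1],
    [0,0,0.1,0,0,0,1],
    [0,0,0.1,0,0,0,1],
    [0,0,0.1,0,0,0,1],
    [0,0,0.1,0,0,0,1],
  ],
)

```text
time: 15.45
eef_pos: [0.6324, 0.0214, 0.1011]
eef_rot: [0.0, 0.8, 0.6, 0.0]
wrist_force: [2.0, 2.6, -1.3]
opening: 0.134
finger_force: 50.0
```

```bash
python3 st.py
```

```text
t 15.45 yaw -0.284 pos [0.6324 0.0214 0.1011] Ftool [3.1 1.1 1.3] Fw [ 2.   2.6 -1.3] tau [ 0.524 -0.452  0.355] j7 -0.28 1.594 open mm 11.6 49.9967017583549
```

Emit:
send_rows(
  series=[
    [0,0,0.1,0,0,0,1],
    [0,0,0.1,0,0,0,1],
    [0,0,0.1,0,0,0,1],
    [0,0,0.1,0,0,0,1],
    [0,0,0.1,0,0,0,1],
  ],
)

```text
time: 15.95
eef_pos: [0.6326, 0.0213, 0.1011]
eef_rot: [0.001, 0.924, 0.383, 0.0]
wrist_force: [3.3, 1.2, -2.8]
opening: 0.134
finger_force: 50.0
```

```bash
python3 st.py
```

```text
t 15.95 yaw -0.784 pos [0.6326 0.0213 0.1011] Ftool [3.1 1.5 2.8] Fw [ 3.3  1.2 -2.8] tau [ 0.484 -0.658  0.389] j7 -0.75 1.583 open mm 11.7 49.99645474366844
```

Emit:
send_rows(
  series=[
    [0,0,0.1,0,0,0,1],
    [0,0,0.1,0,0,0,1],
    [0,0,0.1,0,0,0,1],
    [0,0,0.1,0,0,0,1],
    [0,0,0.1,0,0,0,1],
  ],
)

```text
time: 16.45
eef_pos: [0.6327, 0.0211, 0.1011]
eef_rot: [0.001, 0.99, 0.143, 0.001]
wrist_force: [3.6, 2.2, -2.3]
opening: 0.136
finger_force: 50.0
```

```bash
python3 st.py
```

```text
t 16.45 yaw -1.284 pos [0.6327 0.0211 0.1011] Ftool [ 4.1 -1.1  2.3] Fw [ 3.6  2.2 -2.3] tau [ 0.318 -0.763  0.414] j7 -1.22 1.57 open mm 11.8 49.996381709352136
```

Emit:
send_rows(
  series=[
    [0,0,0.1,0,0,0,1],
    [0,0,0.1,0,0,0,1],
    [0,0,0.1,0,0,0,1],
    [0,0,0.1,0,0,0,1],
    [0,0,0.1,0,0,0,1],
  ],
)

```text
time: 16.95
eef_pos: [0.6327, 0.0208, 0.1011]
eef_rot: [0.001, 0.994, -0.106, 0.001]
wrist_force: [4.6, 0.1, -3.0]
opening: 0.138
finger_force: 50.0
```

Emit:
send_rows(
  series=[
    [0,0,0.1,0,0,0,1],
    [0,0,0.1,0,0,0,1],
    [0,0,0.1,0,0,0,1],
    [0,0,0.1,0,0,0,1],
    [0,0,0.08,0,0,0,1],
  ],
)

```text
time: 17.45
eef_pos: [0.6326, 0.0207, 0.1011]
eef_rot: [0.0, 0.941, -0.34, 0.001]
wrist_force: [3.6, 0.3, -3.1]
opening: 0.137
finger_force: 50.0
```

```bash
python3 st.py
```

```text
t 17.45 yaw -2.264 pos [0.6326 0.0207 0.1011] Ftool [ 2.6 -2.5  3.1] Fw [ 3.6  0.3 -3.1] tau [ 0.16  -0.678  0.387] j7 -2.11 0.849 open mm 11.9 49.99744137749076
```

Last 0.03, then release, lift, and look.

Emit:
send_rows(
  series=[
    [0,0,0.03,0,0,0,1],
    [0,0,0,0,0,0,1],
  ],
)

```text
time: 17.65
eef_pos: [0.6325, 0.0207, 0.1012]
eef_rot: [0.0, 0.936, -0.352, 0.001]
wrist_force: [5.3, -1.9, -2.9]
opening: 0.133
finger_force: 50.0
```

Emit:
send_rows(
  series=[
    [0,0,0,0,0,0,0.7],
    [0,0,0,0,0,0,0.7],
    [0,0,0,0,0,0,0.6],
    [0,0,0,0,0,0,0.6],
  ],
  force=5,
)

```text
time: 18.05
eef_pos: [0.6317, 0.0215, 0.1012]
eef_rot: [-0.0, 0.936, -0.352, -0.0]
wrist_force: [0.3, -0.5, 0.8]
opening: 0.371
finger_force: 0.0
```

Emit:
send_rows(
  series=[
    [0,0,0,0,0,-20,0.6],
    [0,0,0,0,0,-40,0.6],
    [0,0,0,0,0,-40,0.3],
    [0,0,-0.15,0,0,-40,0],
    [0,0,-0.15,0,0,0,0],
  ],
)

```text
time: 18.55
eef_pos: [0.6344, 0.021, 0.2473]
eef_rot: [-0.001, 0.979, -0.205, 0.004]
wrist_force: [-0.2, -1.0, -0.0]
opening: 0.593
finger_force: 0.0
```

Emit:
send_rows(
  series=[
    [0,0,-0.15,-25,0,0,0],
    [0,0,-0.15,-25,0,0,0],
    [0,0,0,-20,0,0,0],
    [0,0,0,0,0,0,0],
    [0,0,0,0,0,0,0],
  ],
)

```text
time: 19.05
eef_pos: [0.5652, 0.0409, 0.2415]
eef_rot: [-0.0, 0.998, -0.06, 0.0]
wrist_force: [-0.1, -1.1, -0.5]
opening: 0.98
finger_force: 0.0
```

```bash
python3 st.py; python3 - <<'E'
from h import *
s=observe();f=grab_frame("wrist")[:,:,::-1]
cv2.imwrite("pics/w3.png",f)
p=proj("wrist",(.6325,.021,.092),s);print(p,proj("wrist",(.587,.110,.092),s),proj("wrist",(.55,.035,.091),s))
u,v=np.clip(p.astype(int),[110,80],[400,300]);a,b=u-110,v-80
print(a,b);cv2.imwrite("pics/c3.png",cv2.resize(f[b:b+165,a:a+220],None,fx=3.6,fy=3.6,interpolation=cv2.INTER_CUBIC))
E
```

```text
t 19.05 yaw -1.690 pos [0.5652 0.0409 0.2415] Ftool [0.1 1.1 0.5] Fw [-0.1 -1.1 -0.5] tau [0.026 0.104 0.06 ] j7 -1.74 -0.064 open mm 85.2 0.0
[262.57803326 120.90014435] [192.11713446 169.57739571] [258.45016881 191.66598195]
152 40
```

View pics/c3.png

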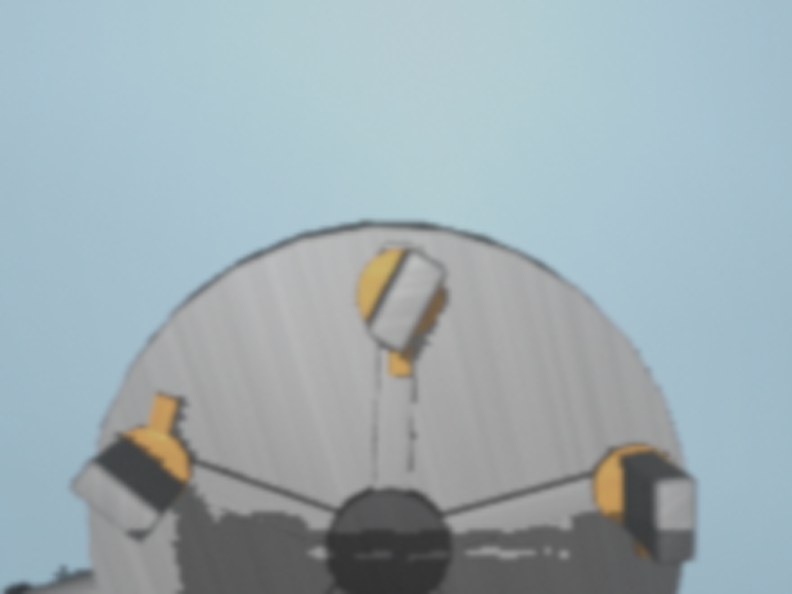

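```bash
python3 -c "
from workcell import *
print(sign_off())"
```

```text
the job is handed in; nothing more can be done
None
```

Both loose nipples are tightened in order, the first one quarter turn past its bite (washer tab reads about 88–90°) and the second two quarter turns (about 177–180°); the gripper let go and was clear of everything, and the job was handed in at about 19 s.

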